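# Seat the drive-box cover and hand over the tin with the loose bolt

## Robot

A 6-joint arm with a two-finger parallel gripper is mounted at the origin on the work surface. World frame = base frame: x ahead of the robot, y to its left, z up, the work surface at z = 0. Lengths are in mm, angles in rad, forces in N, time in s.
With the tool pointing down it reaches from about 275 to 825 mm from the base axis. Payload 4.9 kg.
Tool frame: the origin (TCP) lies at the very end of the fingers, on their centre line; the grasp point (between the pads) lies 19 mm behind it; z points along the fingers, y is the line along which they close (so a half turn about z gives the same grasp; the last joint's range is limited). The gripper opens to 85 mm and grips with 20 to 120 N. Pads are 22 mm wide; open, the fingers measure 114 mm over their backs; the gripper's body (76 mm by 85 mm) begins 54 mm behind the grasp point. The pads swing forward as they close: fully open they stand 13 mm farther back than shut.
Start: joints at [-1.419, 0.326, -0.193, 1.052, 0, 1.437], TCP at [155.07, -527.704, 231.281] pointing down, gripper open.
Joint ranges: [-2.65, 2.65], [-0.97, 1.79], [-1.3, 1.35], [-1.93, 2.1], [-1.47, 1.37], [-3.14, 3.14]. Speed limits (rad/s): [2.57, 2.57, 3.14, 3.14, 3.14, 3.14].

## Interface

Orientations are given as [roll, pitch, yaw] about the fixed x, y, z axes, in that order (R = Rz(yaw) Ry(pitch) Rx(roll)).
In Python, from bench import bot, solve_ik, imaging gives the robot as it stands. Calls block until the motion is done:
- bot.move_ptp(position, orientation): joint-space move of the TCP to a pose.
- bot.movel(position, rot=None, max_speed=150, threshold=None): straight line of the TCP; rot=None keeps the orientation; max_speed is the mean speed in mm/s. With threshold (N) it stops when the force on the tool has changed by that much, and returns True; else False.
- bot.move_j(angles): joint-space move.
- bot.grip(opening, effort=None): opening from 0.0 (shut) to 1.0 (fully open); effort is the grip in N (None keeps the last); returns when the fingers have stopped.
- bot.dwell(seconds).
- solve_ik(position, orientation): joint angles nearest the present ones, or None.
- bot.get_state(): the state.
- imaging.capture(name): name is "side" or "top"; returns the picture (400x640x3 uint8, blue, green, red); there is no depth.
- imaging.camera_model(name): a dict with "K" (3x3 intrinsics, pixels), "k1" (the pictures are not rectified: a ray, as slopes to the right and down, at radius r is drawn at 1 + k1 r^2 times it, then the intrinsics apply), "position" and "rotation" of the camera in the world. Camera axes: x right, y up, looking along -z (the intrinsics and any distortion apply to the point x, -y, -z); pixel columns grow to the right and rows downward; lengths in mm; the calibration is good to about 2 mm. A picture is of the moment at which its call begins. camera_model takes no time and is no camera call.
A pose or a line that the arm cannot do raises bot.IKError and nothing moves.
- bot.sign_off(): hands the job in; it is judged then, once.
The state is a dict: "t": time; "qpos": joint angles; "joint_velocities": joint speeds; "effort": joint torques, N m; "tcp_pos": TCP position; "orientation": TCP orientation; "contact_force": force on the tool from outside, world axes, zero at the start; "wrist_torque": the same for the moment, N m; "opening": opening from 0.0 (shut) to 1.0 (fully open); "gripper_force": force on a finger pad.
Only numpy, scipy, OpenCV 4.12 (cv2) and the standard library are available. Lean on these libraries where they do the work, as an engineer would, in place of code of your own. Each camera call takes 0.05 s, during which the arm holds its last target. There are 200 camera calls.

## Task

Get the blue drive box ready for bolting shut: push its loose cover plate down until it sits level and flush with the box's rim. Then find the tin that has the cover's loose bolt in it: going along the row from the robot's left to its right, pick up each of the three closed tins, shake it briskly clear of the bench and set it gently back where it stood (the last may stay in the hand if it is the one that rattles). Finish holding the rattling tin out forward over the middle of the box, level and still, about a hand's breadth above the cover, for the fitter across the bench to take; do not put it down or let go, leave the other two tins where they stood, and do not disturb the tools and scraps lying about.

Things in the scene. Friction and masses are not known exactly. Their poses are not given: they have to be found in the camera images.
- drive_box: low pale-blue steel box fixed on the bench, 110 x 150 x 50 mm (x, y, z), rim 50 mm above the bench, mounting lugs at its short (y) ends out to 96 mm from the centre, black cable glands on its far side. Origin at the centre of its underside, z up, y along its length. In its top an 8 mm deep seat takes the cover.
- cover: aluminium cover plate, 97 x 137 x 8 mm (x, y, z), 0.28 kg, 17 mm hole in its middle; loose, lying in the top of the box. Origin at the centre of its underside, z up; home when this is 42 mm above the box's underside, its top flush with the rim, 50 mm above the bench. At the start it lies 4 to 7 mm too high and often askew, on two stiff push-in clips.
- cover_left_end (a point): point on top of the cover plate near its left short end (+y), 50 mm from its middle, over the left clip, a good place to press. Each clip gives way at about 5 N, stays where it is pushed and sinks 7 mm in all, until the plate lies on its firm seat. Pressing down both ends in turn seats the plate.
- cover_right_end (a point): the same near the plate's right short end (-y), over the right clip.
- tin_left: the tin furthest to the robot's left (+y): a closed flat green steel tin, 54 x 130 x 42 mm (x, y, z), plain vertical long sides 54 mm apart to grip; all three look alike. Loose, 0.22 to 0.29 kg with its contents. Origin at the centre of its underside, z up, y along its length (within 0.25 rad of world y). It does not open.
- tin_middle: the middle tin of the row, same size and axes. One of the three tins (any) holds one loose oily steel bolt, 42 mm long, 24 mm across the head, 0.13 kg, free to slide and roll in the inside of 46 x 122 x 34 mm; each of the other two holds an equally heavy pack wedged tight in the middle that never moves, so weight tells nothing.
- tin_right: the tin furthest to the robot's right (-y), same size and axes. Shaken lengthwise, the oily bolt runs to and fro and comes to rest in a new place, off to one end; tipped endwise by 0.3 rad it slides to the low end, up to 40 mm off the middle. The tin's balance shifts with it, by up to 0.05 N m. A brisk shake: over 0.18 m/s or 1 rad/s, 20 mm or more up.
Things that resemble listed ones, but are neither listed nor needed, are in the scene too. What is shaped like the tin_left but purple or yellow is not meant.

How it is judged (in metres and radians):
On the way, in this order (a step that is already met when the one before it is completed fails the run):
1. the cover plate is pushed down level and flush in the box (z of each of cover_left_end, cover_right_end in the frame of drive_box below 0.0517 m and horizontal distance between cover and drive_box below 0.006 m), for 0.2 s.
2. the left tin is held clear of the bench and shaken (height (world z) of tin_left above 0.02 m and contact force between the fingers and tin_left above 0.5 N and (linear speed of tin_left above 0.18 m/s or angular speed of tin_left above 1 rad/s)), for 0.04 s.
3. the middle tin is held clear of the bench and shaken (height (world z) of tin_middle above 0.02 m and contact force between the fingers and tin_middle above 0.5 N and (linear speed of tin_middle above 0.18 m/s or angular speed of tin_middle above 1 rad/s)), for 0.04 s.
4. the right tin is held clear of the bench and shaken (height (world z) of tin_right above 0.02 m and contact force between the fingers and tin_right above 0.5 N and (linear speed of tin_right above 0.18 m/s or angular speed of tin_right above 1 rad/s)), for 0.04 s.
At the end, for the whole second after the job is handed in: Both ends of the cover are within 1.7 mm of home. The tin with the bolt is held still in the fingers, within 0.2 rad of level, its underside 90 to 250 mm above the bench, its centre within 60 mm of the box's centre seen from above. The other two tins stand at rest within 40 mm of where they started (all of step 1 and ((distance between bolt_c1 and tin_left below 0.075 m and height (world z) of tin_left between 0.09 and 0.25 m and horizontal distance between tin_left and drive_box below 0.06 m and angle between tin_left's own z axis and vertical below 0.2 rad and contact force between the fingers and tin_left above 1 N and linear speed of tin_left below 0.03 m/s and distance of each of tin_middle, tin_right from where it was at the start of the episode below 0.04 m and angle between each of tin_middle, tin_right's own z axis and vertical below 0.1 rad and linear speed of each of tin_middle, tin_right below 0.02 m/s and contact force between each of tin_middle, tin_right and the arm below 0.05 N and contact force between each of tin_middle, tin_right and the fingers below 0.05 N) or (distance between bolt_c1 and tin_middle below 0.075 m and height (world z) of tin_middle between 0.09 and 0.25 m and horizontal distance between tin_middle and drive_box below 0.06 m and angle between tin_middle's own z axis and vertical below 0.2 rad and contact force between the fingers and tin_middle above 1 N and linear speed of tin_middle below 0.03 m/s and distance of each of tin_left, tin_right from where it was at the start of the episode below 0.04 m and angle between each of tin_left, tin_right's own z axis and vertical below 0.1 rad and linear speed of each of tin_left, tin_right below 0.02 m/s and contact force between each of tin_left, tin_right and the arm below 0.05 N and contact force between each of tin_left, tin_right and the fingers below 0.05 N) or (distance between bolt_c1 and tin_right below 0.075 m and height (world z) of tin_right between 0.09 and 0.25 m and horizontal distance between tin_right and drive_box below 0.06 m and angle between tin_right's own z axis and vertical below 0.2 rad and contact force between the fingers and tin_right above 1 N and linear speed of tin_right below 0.03 m/s and distance of each of tin_left, tin_middle from where it was at the start of the episode below 0.04 m and angle between each of tin_left, tin_middle's own z axis and vertical below 0.1 rad and linear speed of each of tin_left, tin_middle below 0.02 m/s and contact force between each of tin_left, tin_middle and the arm below 0.05 N and contact force between each of tin_left, tin_middle and the fingers below 0.05 N))); the arm keeps its last pose, push and grip.
It fails at once if one of the tools or scraps lying about is shifted by more than 30 mm (distance of any of angle_grinder, cutting_disc, paint_brush, hammer, tape_measure, offcut, big_nut from where it was at the start of the episode above 0.03 m).
It fails at once if a tin is dropped or thrown: it falls free of the fingers more than 20 mm above the bench ((height (world z) of tin_left above 0.02 m and contact force between the fingers and tin_left below 0.02 N and linear speed of tin_left above 0.3 m/s) or (height (world z) of tin_middle above 0.02 m and contact force between the fingers and tin_middle below 0.02 N and linear speed of tin_middle above 0.3 m/s) or (height (world z) of tin_right above 0.02 m and contact force between the fingers and tin_right below 0.02 N and linear speed of tin_right above 0.3 m/s)).
It also fails if it takes over 72 s, if anything falls off the work surface, if the arm or the gripper's body presses on something with over 40 N, if the wrist force passes 120 N, or if a joint passes its speed limit or range.

## Working session

There is one attempt and no reset: what is moved stays moved. The work goes in short steps, each a Python script; the robot and the scene stay as the last script left them, time stands still between calls to the robot, and variables do not carry over. Pictures are saved under pics/ and viewed, at most 10 in all, crops included, and the job is handed in when it is done.

```bash
ls; mkdir -p pics
python3 - <<'E'
from bench import bot, imaging
import cv2
for n in("top","side"):
    cv2.imwrite(f"pics/{n}0.png",imaging.capture(n)); print(n,imaging.camera_model(n))
print(bot.get_state())
E
```

```text
pics
top {'K': array([[484.88265616,   0.        , 317.35817337],
       [  0.        , 484.88265616, 198.94941612],
       [  0.        ,   0.        ,   1.        ]]), 'k1': 0.026309366504579865, 'position': array([419.24894461,  14.02324263, 998.33573698]), 'rotation': array([ 0.0431639 , -0.01394795, -1.58298853])}
side {'K': array([[402.10245215,   0.        , 323.82067136],
       [  0.        , 402.10245215, 193.91212463],
       [  0.        ,   0.        ,   1.        ]]), 'k1': 0.02513403326978798, 'position': array([ 299.66490914, -674.83732206,  690.77145425]), 'rotation': array([ 8.68387265e-01, -4.07968365e-04, -2.69750901e-01])}
{'t': 0.1, 'qpos': array([-1.41919197e+00,  3.26870749e-01, -1.93492570e-01,  1.05200755e+00,
       -4.32144031e-06,  1.43660417e+00]), 'joint_velocities': array([-0.00057611, -0.00168132,  0.00302148, -0.00073582,  0.00279558,
        0.00066079]), 'effort': array([-7.02785255e-04, -4.44241941e+01,  2.63036424e+01,  8.00561247e-03,
       -2.10974986e-04, -1.09827803e-05]), 'tcp_pos': array([ 154.99018989, -527.15876538,  230.57630955]), 'orientation': array([-3.14003169e+00, -2.06375331e-04,  2.85796351e-01]), 'contact_force': array([ 0.1946149 , -0.65222292, -0.37473889]), 'wrist_torque': array([-0.03330188,  0.03892217,  0.01571812]), 'gripper_force': 0.0, 'opening': 1.0020943803728817}
```

View pics/top0.png

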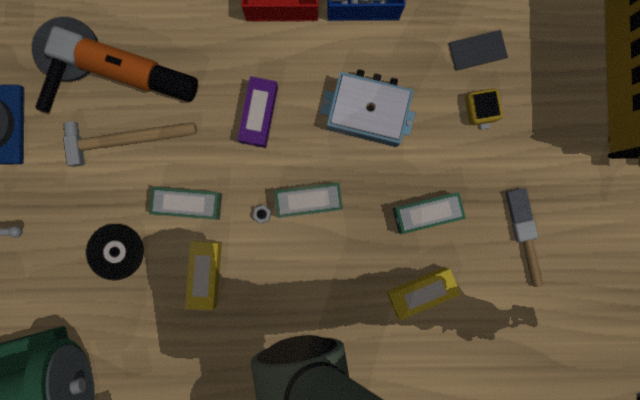

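View pics/side0.png

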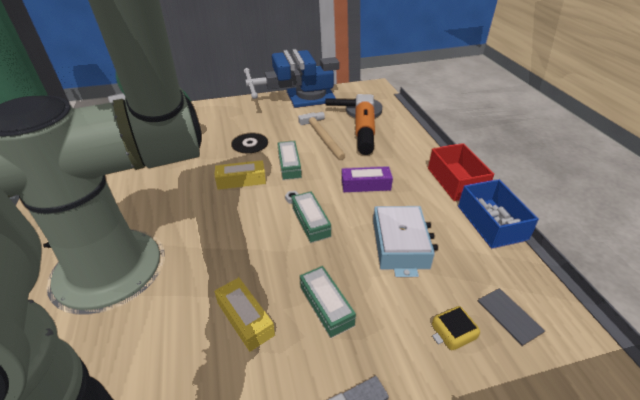

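Top view: three green tins with white labels at about (184,202), (308,199) and (429,212). The lookalikes are purple at (258,111) and yellow at (203,275) and (424,293), and their colours rule them out. The drive box is at about (370,108), with the cover hole at (371,107). A nut lies at (261,214), next to the middle tin. I'll fit the poses and confirm them in a crop.

```bash
cat > h.py <<'E'
import numpy as np, cv2
from scipy.spatial.transform import Rotation as R
from scipy.optimize import minimize
from bench import bot, solve_ik, imaging
def project(P,n):
    c=imaging.camera_model(n); p=(np.atleast_2d(P)-c["position"])@R.from_euler("xyz",c["rotation"]).as_matrix()
    s=np.c_[p[:,0]/-p[:,2],p[:,1]/p[:,2]]; s=s*(1+c["k1"]*(s**2).sum(1,keepdims=True))
    return s@np.diag(c["K"][[0,1],[0,1]])+c["K"][:2,2]
def locate(uv,z,n):
    f=lambda a:((project([*a,z],n)[0]-uv)**2).sum()
    return minimize(f,[450,0],method="Nelder-Mead",options=dict(xatol=.05,fatol=1e-4)).x
def box(x,y,a,dims,z0=0):
    c=np.array([[i,j,k] for i in(-.5,.5) for j in(-.5,.5) for k in(0,1)])*dims
    c=c@R.from_euler("z",a).as_matrix().T; return c+[x,y,z0]
def fit(pts,dims,x0,n,z0=0):
    """silhouette fit of a box to contour points (pixels), soft IoU at 8x"""
    h=cv2.convexHull(pts.astype(np.float32)); o=h.reshape(-1,2).min(0)-20
    def ras(p):
        m=np.zeros((1000,1000),np.uint8); cv2.fillConvexPoly(m,np.int32(np.round((p-o)*8)),1); return m
    M=ras(h.reshape(-1,2))
    def cost(v):
        m=ras(cv2.convexHull(project(box(*v,dims,z0),n).astype(np.float32)).reshape(-1,2)); return 1-(M&m).sum()/(M|m).sum()
    s=np.array([x0+d for d in np.vstack([np.zeros(3),np.diag([8,8,.15])])])
    r=minimize(cost,x0,method="Nelder-Mead",options=dict(initial_simplex=s,xatol=.01,fatol=1e-5)); return r.x,r.fun
E
cat > see.py <<'E'
from h import *
import sys
def tins(img,n,guess):
    hsv=cv2.cvtColor(img,cv2.COLOR_BGR2HSV); g=cv2.inRange(hsv,(60,60,25),(90,255,255))
    out=[]
    for x,y in guess:
        c=project(box(x,y,0,(110,170,60)),n); lo=c.min(0).astype(int); hi=c.max(0).astype(int)
        m=np.zeros_like(g); m[max(lo[1],0):hi[1],max(lo[0],0):hi[0]]=g[max(lo[1],0):hi[1],max(lo[0],0):hi[0]]
        k,l,s,_=cv2.connectedComponentsWithStats(m); m=np.isin(l,[i for i in range(1,k) if s[i,4]>25])
        pts=np.argwhere(m)[:,::-1]
        out.append(fit(pts,(54,130,42),np.array([x,y,0.]),n))
    return out
E
python3 - <<'E'
from see import *
T=cv2.imread("pics/top0.png");S=cv2.imread("pics/side0.png")
g=[locate(u,40,"top") for u in((184,202),(308,199),(429,212))]
for I,n in((T,"top"),(S,"side")):
    for v,e in tins(I,n,g): print(n,v.round(3),round(e,3)); 
    hole=(371,107) if n=="top" else (403,228)
    print("hole",locate(hole,55,n))
V=T.copy()
hsv=cv2.cvtColor(T,cv2.COLOR_BGR2HSV)
print([T[y,x] for x,y in((371,90),(360,107),(332,100),(408,125),(160,202))])
for v,e in tins(T,"top",g): cv2.polylines(V,[np.int32(cv2.convexHull(np.float32(project(box(*v,(54,130,42)),"top"))))],1,(0,0,255))
cv2.imwrite("pics/c1.png",cv2.vconcat([cv2.resize(V[60:240,140:480],None,fx=2,fy=2),cv2.resize(cv2.resize(S[200:290,360:450],None,fx=2.3,fy=2.3),(680,200)) ])[:600])
cv2.imwrite("pics/c2.png",cv2.hconcat([cv2.resize(T[62:152,315:425],None,fx=4,fy=4,interpolation=2),cv2.resize(S[200:290,360:445],None,fx=4,fy=4,interpolation=2)]))
E
```

```text
top [ 4.56639e+02  2.64350e+02 -9.80000e-02] 0.101
top [4.5951e+02 1.8350e+01 8.3000e-02] 0.077
top [ 4.31199e+02 -2.22284e+02  2.09000e-01] 0.059
hole [ 639.3741282  -107.20020027]
side [ 4.56045e+02  2.67241e+02 -1.42000e-01] 0.418
side [4.58178e+02 2.17570e+01 7.80000e-02] 0.242
side [ 4.29885e+02 -2.21014e+02  1.79000e-01] 0.09
hole [ 638.45536104 -110.78083353]
[array([141, 134, 138], dtype=uint8), array([140, 135, 138], dtype=uint8), array([85, 76, 59], dtype=uint8), array([101,  96,  85], dtype=uint8), array([111, 110, 109], dtype=uint8)]
```

View pics/c1.png

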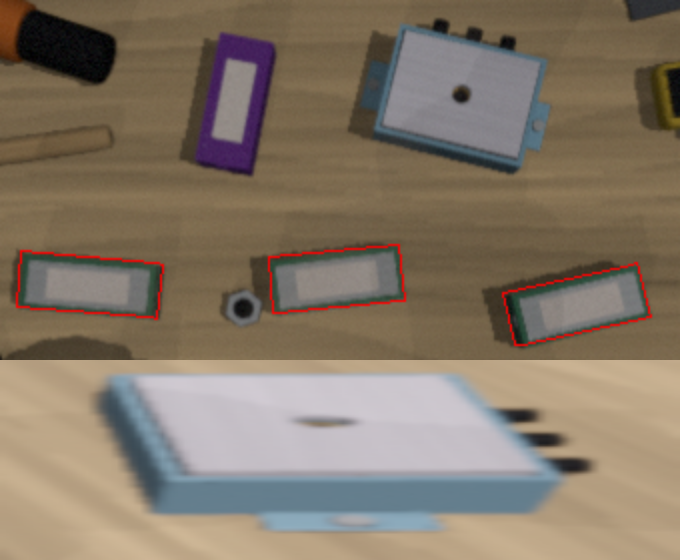

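View pics/c2.png

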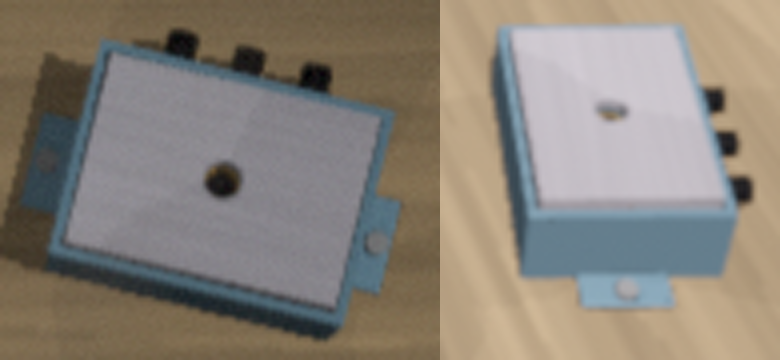

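Red outlines in the first crop fit the three green tins closely (label colour and shape match the description), so I'll use the top-view poses. The second crop shows the cover proud in the box, with its hole at about (371,107) and the box turned about -0.24 rad. I'll press the cover first.

```bash
cat > press.py <<'E'
from h import *
q=np.array([[104,42],[393,112],[335,322],[50,250]])/4+[315,62]-.4
c=np.array([locate(p,50,"top") for p in q]); y=c[0]-c[1]+c[3]-c[2]; a=np.arctan2(-y[0],y[1])
C=np.array([639,-109.]); print(c.mean(0),a,np.linalg.norm(y)/2)
C=(C+c.mean(0))/2; np.save("box.npy",[*C,a]); Y=np.array([-np.sin(a),np.cos(a)])
bot.grip(0.,30)
yaw=a+np.pi/2; o=[np.pi,0,yaw]
P=[C-50*Y,C+50*Y]
bot.move_ptp([*P[0],90],o)
for i,p in enumerate((P[0],P[1],P[0])):
    if i: bot.movel([*p,75],max_speed=150)
    bot.movel([*p,64],max_speed=80)
    hit=bot.movel([*p,42],max_speed=20,threshold=22); s=bot.get_state()
    print(hit,s["tcp_pos"],s["contact_force"],s["t"])
    bot.dwell(.2); print(bot.get_state()["tcp_pos"][2]); bot.movel([*p,75],max_speed=120)
E
python3 press.py
```

```text
[ 640.66802476 -105.32174967] -0.25425964665022044 145.89315454054162
True [ 627.43496296 -155.8510758    50.1739873 ] [-0.73279734 -0.36435231  5.29304653] 4.3083
50.21507176983418
True [652.37863402 -58.60286581  50.09145545] [-1.36795557  0.21771611  5.07201934] 6.7167
50.08187856262064
True [ 627.20726359 -155.58307843   50.12312068] [-0.784526   -0.16051097  4.7254064 ] 9.1333
50.091853838040564
```

Both ends now read 50.1 mm, so the cover is seated. Next is the left tin.

```bash
cat > tin.py <<'E'
from h import *
TIN=dict(left=(456.6,264.4,-.098),middle=(459.5,18.4,.083),right=(431.2,-222.3,.209))
def wrap(a): return (a+np.pi)%(2*np.pi)-np.pi
def check(name,place=True):
    x,y,a=TIN[name]; Y=np.array([-np.sin(a),np.cos(a),0])
    q=np.arctan2(y,x); yaw=min((a-np.pi/2,a+np.pi/2),key=lambda w:abs(wrap(q-w+np.pi)))
    R0=R.from_euler("xyz",[np.pi,0,yaw]); o=R0.as_euler("xyz")
    up=np.array([x,y,75.]); 
    bot.move_ptp([x,y,110],o); bot.grip(.95,70)
    bot.movel([x,y,8],max_speed=120); bot.grip(0.,70); s=bot.get_state()
    print(name,"grip",s["opening"],s["gripper_force"],s["tcp_pos"],s["t"])
    bot.movel(up,max_speed=80); X=[np.cos(a),np.sin(a),0]
    def meas(l):
        bot.dwell(.35); m=[]
        for _ in range(5): bot.dwell(.03); s=bot.get_state(); m.append([*s["wrist_torque"],*s["contact_force"]])
        m=np.mean(m,0); print(l,"mx=%.4f"%(m[:3]@X),m.round(3),"t=%.1f"%s["t"])
    meas("rest")
    for d in(25,-25,25,-25,0): bot.movel(up+d*Y,max_speed=210)
    meas("shaken")
    for t in(.33,-.33):
        bot.movel(up+[0,0,20],(R.from_rotvec(t*np.array(X))*R0).as_euler("xyz"),max_speed=35); bot.dwell(.3)
        bot.movel(up,o,max_speed=35); meas("tip%+.2f"%t)
    if place:
        bot.movel([x,y,20],max_speed=120); print("down",bot.movel([x,y,7],max_speed=25,threshold=6),bot.get_state()["tcp_pos"][2])
        bot.grip(.95); bot.movel([x,y,110],max_speed=150); print("t",bot.get_state()["t"])
E
python3 -c "
from tin import *
check('left')"
```

```text
left grip 0.6231406583501821 74.59581166505814 [457.20057137 264.74403071   9.01235558] 14.0
rest mx=0.0118 [ 1.20e-02 -1.00e-03 -9.00e-03  2.34e-01  4.78e-01 -2.68e+00] t=15.5
shaken mx=0.0209 [ 0.02  -0.01   0.01   0.049  0.268 -2.315] t=17.7
tip+0.33 mx=0.0535 [ 5.400e-02  2.000e-03  7.000e-03  3.550e-01 -4.390e-01 -2.303e+00] t=20.0
tip-0.33 mx=-0.0539 [-5.400e-02 -1.000e-03 -4.000e-03  1.410e-01 -7.400e-02 -2.279e+00] t=22.3
down True 9.020386142029148
t 24.5583
```

```bash
python3 -c "
from tin import *
check('middle')"
```

```text
middle grip 0.6206256749648498 73.31940025091171 [460.140315    18.28656041   9.0453801 ] 28.2417
rest mx=-0.0116 [-1.000e-02 -2.000e-02 -3.000e-03 -3.900e-02  2.600e-01 -3.064e+00] t=29.8
shaken mx=0.0032 [ 0.003  0.008 -0.     0.012  0.214 -2.779] t=32.0
tip+0.33 mx=0.0290 [ 0.027  0.02   0.016  0.257  0.107 -2.538] t=34.2
tip-0.33 mx=-0.0057 [-3.0e-03 -2.7e-02  1.0e-03  2.0e-03 -5.5e-02 -2.9e+00] t=36.5
down True 9.058756104418464
t 38.8
```

```bash
python3 -c "
from tin import *
check('right')
for n in('top','side'): cv2.imwrite(f'pics/{n}2.png',imaging.capture(n))
from see import *
for v,e in tins(cv2.imread('pics/top2.png'),'top',[t[:2] for t in TIN.values()]): print(v.round(3),round(e,3))
"
```

```text
right grip 0.6229003426467669 74.20778095722198 [ 431.70791791 -222.80616199    9.0467834 ] 41.3417
rest mx=-0.0008 [ 0.003 -0.018  0.004  0.198 -0.261 -2.773] t=42.9
shaken mx=-0.0018 [-2.000e-03  1.000e-03 -1.300e-02  3.320e-01  5.400e-02 -2.972e+00] t=45.1
tip+0.33 mx=0.0102 [ 0.007  0.016 -0.017  0.213  0.074 -2.503] t=47.3
tip-0.33 mx=-0.0157 [-0.015 -0.003 -0.01  -0.155 -0.202 -2.512] t=49.6
down True 9.072462607787566
t 51.9
[ 4.57922e+02  2.66696e+02 -6.60000e-02] 0.226
[4.60397e+02 1.95200e+01 9.70000e-02] 0.172
[ 4.31354e+02 -2.20379e+02  2.00000e-01] 0.373
```

View pics/side2.png

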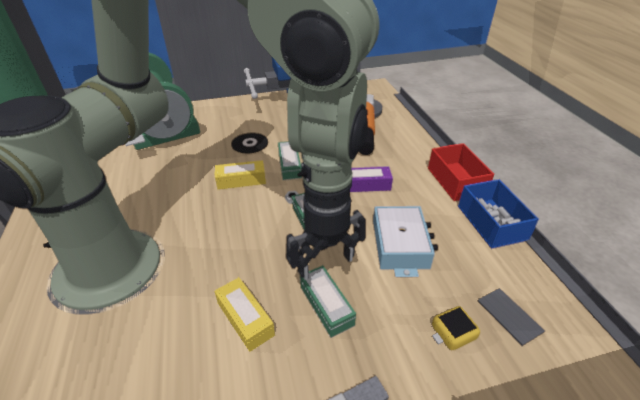

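The side view shows all three tins back in place and the cover flush; the right tin is at (328,300). The level-moment swing after tipping was 0.107 N m for the left tin, against 0.035 for the middle and 0.026 for the right. A 0.13 kg bolt moving ±40 mm would give 0.102, so the left tin rattles. Fetching it now.

Run:
```python
from tin import *
x,y,a=TIN['left']; B=np.load("box.npy"); o=[np.pi,0,a-np.pi/2]
bot.move_ptp([x,y,110],o); bot.movel([x,y,8],max_speed=120); bot.grip(0.,70); print(bot.get_state()["t"])
bot.movel([x,y,148],max_speed=100)
bot.movel([B[0],B[1],148],max_speed=150); bot.dwell(.5)
s=bot.get_state(); print(s["t"],s["tcp_pos"],s["opening"],s["gripper_force"],s["contact_force"],B)
cv2.imwrite("pics/top3.png",imaging.capture("top"));cv2.imwrite("pics/side3.png",imaging.capture("side"))
```

```text
55.1417
60.1 [ 639.83052485 -107.16426047  148.02201661] 0.6201711984744941 73.69732618331909 [ 0.8443858   0.72609573 -2.17139936] [ 6.39834012e+02 -1.07160875e+02 -2.54259647e-01]
```

View pics/side3.png

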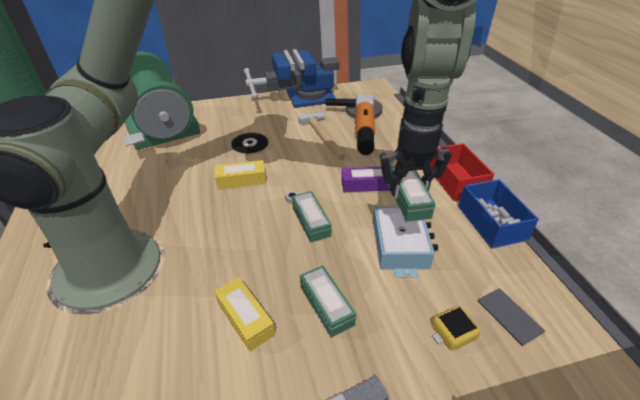

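The left tin is held level above the box at about (415,197). The other two stand at (312,215) and (328,300), and the tools haven't moved. Handing in.

```bash
python3 -c "
from bench import bot
print(bot.sign_off())"
```

```text
the job is handed in; nothing more can be done
None
```

I pressed the cover flush, shook all three tins in order, found the bolt in the left one and handed in holding it level over the box at about 60 s; the sign-off returned no verdict.

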